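Rock a plaster model off its bound dowel pins

TASK

The plaster jaw model has bound on its two dowel pins in the aluminium carrier: swing the red-pegged turn latch fully open so that it no longer holds the model's base down, then grip the model and rock it side to side through several degrees, working it up little by little until the pins come free. A straight pull only lifts the carrier along with it, and the carrier must stay standing flat where it is, the other things on the desk left alone. Finish still holding the model level right over its seat, the pins about a centimetre clear above the sockets, so that the sockets can be brushed out.

Things in the scene. Friction and masses are not known exactly. Their poses are not given: they have to be found in the camera images.
- carrier: loose block of pale aluminium, 109 x 110 x 30 mm, 0.95 kg, on rubber feet; origin on the 3 mm desk mat, under the middle of the two sockets (block from -59 to +50 mm in x, -55 to +55 in y); z up, +x away from the latch. Deck 30 mm up; round the sockets a seat, 46 x 44 mm, rises 5 mm more
- model: plaster lower jaw, 62 mm wide in y, 42 in x (centre at x = 4 mm), 16 high, on a plaster base 52 x 58 x 8 mm (x -29 to +23), with two brass pins at y = -10 and +10 mm, 5 x 6 mm, 14 mm long, below; origin under the base between the pins, axes as the carrier's. Grip across the sides, along y. About 0.14 kg. At the start the base stands 3 mm above the seat. Pulled straight it holds with about 16 N
- latch (a joint): steel turn latch on a post on the carrier, axis upright at x = -43, y = 0 mm of the carrier; at 0 (to 0.25 at the start) its nose, 24 mm long, lies over the front ledge of the model's base; grows clockwise seen from above (the peg goes from the carrier's -x side round to its +y side), 1.6 at the stop, clear of the base above 1.25. Stiff (0.02 N m), stays where left
- thumb_peg (a point): centre of the top of the latch's red thumb peg, upright, 10 mm thick, the top 21 mm above the latch plate and 73.5 mm above the mat; 34 mm from the latch's axis on its tail
- pin_tips (a point): point midway between the lower ends of the model's two pins, 14 mm below model's origin. Turning the model about the carrier's x axis at the seat's height slides one pin up and the other down, and then little lift is needed; it can tip 0.13 rad before the base meets the seat. The pins come loose when raised about 8 mm and are clear when raised over 11 mm
- seat (a point): middle of the carrier's seat, level with the sockets' mouths, 35 mm above the mat; axes as the carrier's. The sockets are slots at y = -10 and +10 mm, 7.5 mm wide in x, 14 mm long in y, 26 mm deep; sprung brass cheeks in them, 3 to 13 mm below the seat, pinch the pins' x faces
- petri_dish: glass dish with rubber polishers, 92 mm across, 18 mm high, loose, leave alone; origin under its middle
- tape_roll: roll of masking tape lying flat, 84 mm across, 19 mm high, loose, leave alone; origin under its middle
- upper_jaw: another plaster jaw model, 55 x 63 x 21 mm, lying by itself on the worktop, loose, leave alone; origin under its middle

How it is judged:
By the outcome, as a careful person would: the job done as asked, in the order asked, and still so for the second after the job is handed in, while the arm keeps its last pose, push and grip.
It also fails if it takes over 48 s, if anything falls off the work surface, if the arm or the gripper's body presses on something with over 40 N, if the wrist force passes 120 N, or if a joint passes its speed limit or range.

ROBOT

A 7-joint arm with a two-finger parallel gripper is mounted at the origin on a cart in front of the work surface, level with it; the furniture and walls round the work are solid. World frame = base frame: x ahead of the robot, y to its left, z up, the work surface at z = 0. Lengths are in m, angles in degrees, forces in N, time in s.
With the tool pointing down it reaches from about 0.4 to 0.875 m from the base axis. Payload 4.4 kg.
Tool frame: the origin (TCP) lies on the centre line of the jaws, within the pads' length; the fingertips stand 11 mm ahead of it and the grasp point (between the pads) lies 8 mm behind it (r.finger_overhang is the distance from the TCP to the fingertips, in m); z points along the fingers, y is the line along which they close (so a half turn about z gives the same grasp; the last joint's range is limited). The gripper opens to 85 mm and grips with 20 to 120 N. Pads are 22 mm wide; open, the fingers measure 114 mm over their backs; the gripper's body (76 mm by 85 mm) begins 54 mm behind the grasp point. The pads swing forward as they close: fully open they stand 13 mm farther back than shut.
Start: joints at [62.75, 36.005, 2.206, 86.941, -1.547, 57.084, -1.146], TCP at [0.259, -0.596, 0.242] pointing down, gripper open.
Joint ranges: [-175.42, 175.42], [-21.48, 121.26], [-71.46, 75.88], [10.55, 141.38], [-63.04, 243.04], [13.31, 113.54], [-168.57, 168.57]. Speed limits (degrees/s): [147.25, 147.25, 180, 180, 180, 180, 180].

INTERFACE

Orientations are given as [roll, pitch, yaw] about the fixed x, y, z axes, in that order (R = Rz(yaw) Ry(pitch) Rx(roll)).
In Python, from station import r gives the robot as it stands.
- The arm moves only by the shell command python3 -m inch 'ROWS'. ROWS is rows parted by semicolons, their numbers by spaces, 1 to 5 of them, each of 7 numbers: dx, dy, dz in m, then a rotation vector rx, ry, rz in degrees, then the opening from 0.0 (shut) to 1.0 (fully open); each row is the pose to reach, as a shift and turn from the pose commanded when the command began, along the tool's axes at that moment; what a row does not reach only later rows make up. A row lasts 1/8 s, in which the tool goes at most 0.0625 m and 10.7 degrees, less where a joint would pass 70% of its speed; a pose out of reach is approached as far as the arm can. The fingers move at their own pace and stop on an object; the grip force is fixed at half the most. Time passes only in rows, so rows that do not move let the fingers close. It prints the time, the measured TCP pose, the force, the opening and the grip force at its end.
- r.state(): the state, without advancing time (a new reading comes with each control period).
- r.grab_frame(name): name is "scene" or "top" or "wrist"; returns a dict with "pixels" (480x640x3 uint8, red, green, blue), "fov_y" (degrees; the focal length in pixels is half the picture's height over the tangent of half this angle, whatever the lens; pixels are square), "cx", "cy" (the principal point, pixels), "R" (3x3) and "t" (3): a world point X has camera coordinates R X + t; the wrist camera has in their place "hand_eye" (4x4, takes a point from camera to tool coordinates, whose origin is the TCP and whose axes are the flange's). Camera axes: x right, y down, z forward; pixel columns grow to the right and rows downward; lengths in m; the calibration is good to about 2 mm. A picture is of the moment at which its call begins: read the wrist's pose just before it. There is no depth.
- r.close_job(): hands the job in; it is judged then, once.
The state is a dict: "time": time; "qpos": joint angles; "joint_vel": joint speeds; "tau": joint torques, N m; "ee_pos": TCP position; "eef_rot": TCP orientation; "wrist_force": force on the tool from outside, world axes, zero at the start; "moment": the same for the moment, N m; "grip_width": opening from 0.0 (shut) to 1.0 (fully open); "finger_force": force on a finger pad.
Only numpy, scipy, OpenCV 4.12 (cv2) and the standard library are available. Lean on these libraries where they do the work, as an engineer would, in place of code of your own. Each camera call takes 0.05 s, during which the arm holds its last target. There are 200 camera calls.

## Working session

There is one attempt and no reset: what is moved stays moved. The work goes in short steps, Python scripts to look and compute and a shell command to move; the robot and the scene stay as the last step left them, time stands still between calls to the robot, and variables do not carry over. Pictures are saved under pics/ and viewed, at most 10 in all, crops included, and the job is handed in when it is done.

```bash
mkdir -p pics; ls; python3 - <<'E'
from station import r
import cv2,numpy as np
s=r.state();print(s)
for n in("scene","top"):
    f=r.grab_frame(n);cv2.imwrite(f"pics/{n}0.png",f["pixels"][:,:,::-1])
    print(n,f["fov_y"],f["cx"],f["cy"],f["R"],f["t"])
E
```

```text
pics
{'time': 0.0, 'qpos': array([62.75003853, 36.05822328,  2.20035927, 86.99673322, -1.54815934,
       57.08371466, -1.14683825]), 'joint_vel': array([-0.01453598, -0.01794246,  0.04655375,  0.0169462 ,  0.12404542,
       -0.09949014, -0.0021196 ]), 'tau': array([-3.37843985e-04, -5.63405442e+01,  1.22632205e+00, -1.93444473e+01,
        1.09967461e-02,  1.05367927e-02, -1.54684500e-05]), 'ee_pos': array([ 0.25878691, -0.59559734,  0.2413921 ]), 'eef_rot': array([-1.79890912e+02, -8.54003859e-04,  2.34801041e+01]), 'wrist_force': array([-0.02243763,  0.35690379,  0.58003832]), 'moment': array([-0.01681499, -0.02066057, -0.01453551]), 'finger_force': 0.0, 'grip_width': 1.0002572475616354}
scene 42.18578562207902 315.97655197928725 244.45366602007692 [[ 0.91630943 -0.4004689   0.00130267]
 [-0.29171303 -0.66968762 -0.68295095]
 [ 0.274373    0.62541439 -0.73046307]] [-0.41712887  0.30076403  0.75738488]
top 45.30892767150857 322.77526455525106 247.5880108739574 [[-1.08713255e-02 -9.99940891e-01 -1.70283689e-04]
 [-9.97649316e-01  1.08579337e-02 -6.76605363e-02]
 [ 6.76583858e-02 -5.65676304e-04 -9.97708386e-01]] [0.15596179 0.51473944 0.93620442]
```

View pics/scene0.png

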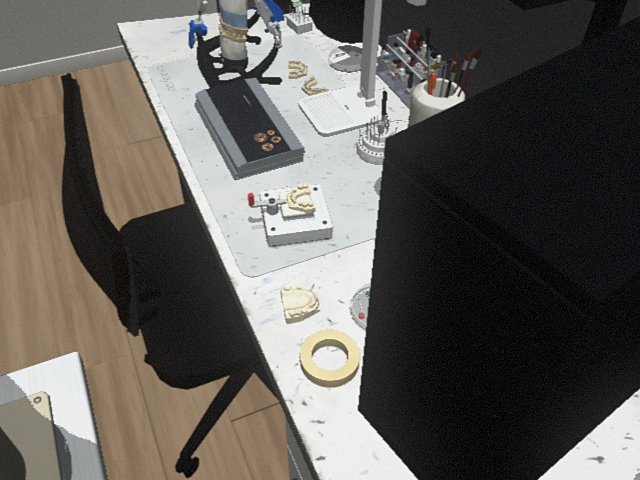

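View pics/top0.png

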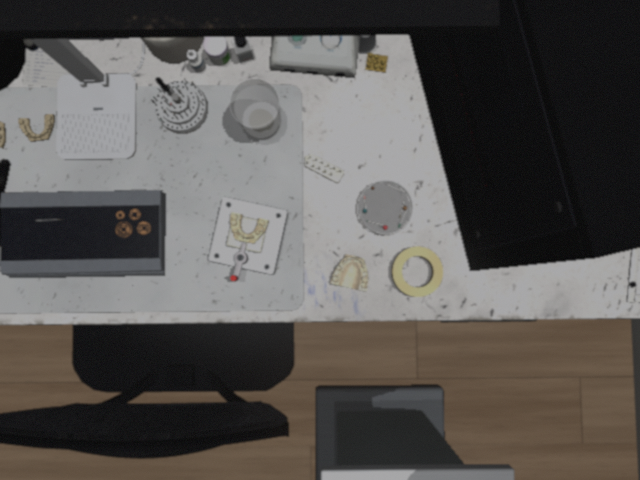

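The scene view shows the carrier around (297,215) with the red peg at (251,200). In the top view the carrier is at (248,237) and the peg at (233,278). A tall black cabinet stands to the right, with its corner at top (470,268) and scene (385,145)/(360,410).

```bash
cat > h.py <<'E'
from station import r
import numpy as np,cv2
def K(f):
    fl=240/np.tan(np.radians(f["fov_y"]/2));return fl
def pose(f,s=None):
    # camera->world R,t
    if "R" in f: return np.array(f["R"]).T,-np.array(f["R"]).T@np.array(f["t"])
    from scipy.spatial.transform import Rotation as Ro
    T=np.eye(4);T[:3,:3]=Ro.from_euler('xyz',s["eef_rot"],degrees=True).as_matrix();T[:3,3]=s["ee_pos"]
    M=T@np.array(f["hand_eye"]);return M[:3,:3],M[:3,3]
def ray(f,p,s=None):
    R,c=pose(f,s);d=R@np.array([(p[0]-f["cx"])/K(f),(p[1]-f["cy"])/K(f),1]);return c,d/np.linalg.norm(d)
def plane(f,p,z,s=None):
    c,d=ray(f,p,s);return c+d*(z-c[2])/d[2]
def tri(a,b):
    A=np.zeros((3,3));B=np.zeros(3)
    for c,d in(a,b):
        P=np.eye(3)-np.outer(d,d);A+=P;B+=P@c
    X=np.linalg.solve(A,B);return X,[np.linalg.norm((np.eye(3)-np.outer(d,d))@(X-c)) for c,d in(a,b)]
def red(f):
    p=f["pixels"].astype(int);return ((p[...,0]>90)&(p[...,0]>1.8*p[...,1])&(p[...,0]>1.8*p[...,2])).astype(np.uint8)
E
python3 - <<'E'
from h import *
S=r.grab_frame("scene");T=r.grab_frame("top")
print("cams",pose(S)[1],pose(T)[1])
for f in(S,T):
    n,l,st,c=cv2.connectedComponentsWithStats(red(f))
    print([(st[i].tolist(),c[i].round(1).tolist()) for i in range(1,n) if st[i][4]>8])
print("box corner",tri(ray(S,(385,145)),ray(T,(470,268))),tri(ray(S,(360,410)),ray(T,(470,268))))
print("box foot",plane(S,(360,410),0), "box top px on z0/.3/.5",[plane(T,(470,268),z).round(3) for z in(0,.3,.5)])
print("carrier corners",[plane(T,p,.033).round(4).tolist() for p in((221,199),(288,210),(275,273),(209,262))])
t=T["pixels"][185:295,190:305];cv2.imwrite("pics/tc.png",cv2.resize(t,None,fx=5,fy=5,interpolation=cv2.INTER_CUBIC)[:,:,::-1])
E
```

```text
cams [ 0.26214995 -0.43930859  0.75919215] [0.45188289 0.15089315 0.9689131 ]
[([412, 29, 7, 7, 17], [415.2, 32.1]), ([429, 73, 7, 21, 106], [431.6, 82.2]), ([248, 193, 5, 13, 50], [250.5, 198.4]), ([359, 314, 5, 5, 16], [360.9, 315.7])]
[([231, 276, 6, 5, 26], [233.3, 277.8])]
box corner (array([ 0.49337303, -0.01227689,  0.38038193]), [np.float64(0.026894287251243588), np.float64(0.026894287251243643)]) (array([ 0.4788989 , -0.09473041,  0.00808634]), [np.float64(0.0013708931608554333), np.float64(0.0013708931608555212)])
box foot [ 0.47989181 -0.09062708  0.        ] box top px on z0/.3/.5 [array([ 0.48 , -0.097,  0.   ]), array([ 0.472, -0.02 ,  0.3  ]), array([0.466, 0.031, 0.5  ])]
carrier corners [[0.5971, 0.3165, 0.033], [0.5777, 0.2067, 0.033], [0.4748, 0.2285, 0.033], [0.4938, 0.3359, 0.033]]
```

View pics/tc.png

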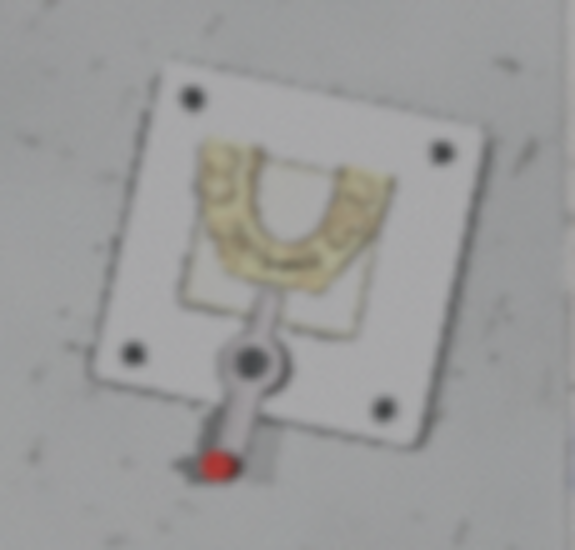

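The crop shows deck corners at about (162,60), (488,130), (425,435) and (95,373), the latch axis at (252,362) and the peg at (217,466). The plaster base front corners are at (182,302) and (357,335).

```bash
cat >> h.py <<'E'
from scipy.spatial.transform import Rotation as Ro
def rows(target,yaw,s=None,tilt=None):
    s=s or r.state();R=Ro.from_euler('xyz',s["eef_rot"],degrees=True)
    G=Ro.from_euler('xyz',[180,0,yaw],degrees=True)
    return R.inv().apply(np.array(target)-s["ee_pos"]).round(4),(R.inv()*G).as_rotvec(degrees=True).round(2)
def car(o,yaw,p):
    c,s_=np.cos(np.radians(yaw)),np.sin(np.radians(yaw));return np.array([o[0]+c*p[0]-s_*p[1],o[1]+s_*p[0]+c*p[1],.003+p[2]])
E
python3 - <<'E'
from h import *
T=r.grab_frame("top");S=r.grab_frame("scene")
q=lambda p:(190+(p[0]+.5)/5-.5,185+(p[1]+.5)/5-.5)
C=np.array([plane(T,q(p),.033) for p in((162,60),(488,130),(425,435),(95,373))])
xa=C[0]+C[1]-C[2]-C[3];yw=np.degrees(np.arctan2(xa[1],xa[0]))
ya=C[0]+C[3]-C[1]-C[2];yw2=np.degrees(np.arctan2(-ya[0],ya[1]))
print(C.round(4),yw,yw2,np.linalg.norm(xa)/2,np.linalg.norm(ya)/2)
y=(yw+yw2)/2;u=np.array([np.cos(np.radians(y)),np.sin(np.radians(y)),0])
o=C.mean(0)+u*.0045;print("origin",o,y)
peg=plane(T,(233.3,277.8),.0765);ax=car(o,y,(-.043,0,0));ax2=plane(T,q((252,362)),.057)
print("peg top",peg,"scene",plane(S,(250.5,194.5),.0765),"axis",ax,ax2)
d=peg-ax;print("r",np.linalg.norm(d[:2]),"theta",np.pi-(np.arctan2(d[1],d[0])-np.radians(y)))
B=np.array([plane(T,q(p),.049) for p in((182,302),(357,335))]);print(B, car(o,y,(-.029,.029,0)),car(o,y,(-.029,-.029,0)))
E
```

```text
[[0.601  0.3148 0.033 ]
 [0.5767 0.208  0.033 ]
 [0.4771 0.2292 0.033 ]
 [0.4984 0.3366 0.033 ]] -11.972096232517801 -12.029069861774953 0.10338898317152917 0.10953861019041111
origin [0.54270621 0.27120246 0.033     ] -12.000583047146378
peg top [0.46697536 0.28958011 0.0765    ] scene [0.46557979 0.28940364 0.0765    ] axis [0.50064596 0.28014309 0.003     ] [0.50017576 0.28196133 0.057     ]
r 0.03496807599993177 theta 0.06381380111609536
[[0.52011545 0.30554455 0.049     ]
 [0.50889864 0.2494451  0.049     ]] [0.52036972 0.3055984  0.003     ] [0.50831027 0.24886597 0.003     ]
```

```bash
python3 - <<'E'
from h import *
for p,yw in(((.30,-.27,.26),60),((.38,0.0,.26),90),((.44,.24,.20),124.4)): print(rows(p,yw))
E
```

```text
(array([ 0.1676, -0.2827, -0.0178]), array([-3.000e-02, -1.000e-02, -3.652e+01]))
(array([ 0.3485, -0.4984, -0.0177]), array([-3.000e-02, -2.000e-02, -6.652e+01]))
(array([ 0.4991, -0.6946,  0.0424]), array([-3.0000e-02, -3.0000e-02, -1.0092e+02]))
```

```bash
python3 -m inch '0.03 -0.054 -0.004 0 0 -7 0; 0.06 -0.108 -0.008 0 0 -14 0; 0.09 -0.162 -0.012 0 0 -21 0; 0.12 -0.216 -0.016 0 0 -28 0; 0.15 -0.27 -0.018 0 0 -36 0'; python3 - <<'E'
from h import *
print(r.state()["wrist_force"])
for p,yw in(((.30,-.27,.26),60),((.38,0.0,.26),90),((.44,.24,.20),123)): print(rows(p,yw))
E
```

```text
time: 0.92
ee_pos: [0.2893, -0.287, 0.2607]
eef_rot: [179.9, 0.0, 59.7]
wrist_force: [1.0, -0.0, -0.4]
grip_width: 0.0
finger_force: 0.0
[ 1.02510367 -0.03304136 -0.43961845]
(array([0.0201, 0.0007, 0.0007]), array([ 0.08,  0.01, -0.27]))
(array([ 0.2936, -0.0663,  0.0006]), array([ 7.000e-02,  3.000e-02, -3.027e+01]))
(array([ 0.5311, -0.1356,  0.0604]), array([ 6.000e-02,  6.000e-02, -6.327e+01]))
```

```bash
python3 -m inch '0.06 -0.013 0 0 0 -6 0; 0.12 -0.026 0 0 0 -12 0; 0.18 -0.04 0 0 0 -18 0; 0.24 -0.053 0 0 0 -24 0; 0.294 -0.066 0 0 0 -30 0'; python3 - <<'E'
from h import *
print(r.state()["wrist_force"],r.state()["qpos"])
n=np.array([np.cos(np.radians(33)),np.sin(np.radians(33))]) # carrier (1,1)/sqrt2 dir
for p,yw in(((.42,.22,.20),123),): print(rows(p,yw))
E
```

```text
time: 1.55
ee_pos: [0.3822, 0.0, 0.2608]
eef_rot: [179.9, 0.0, 89.7]
wrist_force: [1.9, -0.2, 0.1]
grip_width: -0.007
finger_force: 0.0
[ 1.90147528 -0.21877938  0.11163585] [ 16.90317425  13.89526058 -25.83139458 124.36795043   8.80774518
  43.32300722 -14.98752544]
(array([0.2202, 0.0366, 0.0608]), array([  0.09,   0.04, -33.3 ]))
```

```bash
python3 -m inch '0.05 0.008 0.015 0 0 -7 0; 0.10 0.016 0.03 0 0 -14 0; 0.15 0.025 0.045 0 0 -20 0; 0.21 0.035 0.06 0 0 -27 0; 0.25 0.048 0.07 0 0 -33.3 0'; python3 - <<'E'
from h import *
s=r.state();f=r.grab_frame("wrist");cv2.imwrite("pics/w1.png",f["pixels"][:,:,::-1])
n,l,st,c=cv2.connectedComponentsWithStats(red(f))
for i in range(1,n):
    if st[i][4]>30: print(st[i],c[i],plane(f,c[i],.0765,s))
print(s["qpos"],f["hand_eye"])
print(rows((.434,.2726,.10),123),rows((.434,.2726,.071),123))
E
```

```text
time: 2.17
ee_pos: [0.4315, 0.2506, 0.1899]
eef_rot: [180.0, -0.0, 123.1]
wrist_force: [0.2, -0.3, 0.8]
grip_width: 0.004
finger_force: 0.0
[386 211  16  16 174] [393.42528736 218.13218391] [0.46561897 0.29453618 0.0765    ]
[-11.50217806  30.86209988 -31.76241971 113.34319863  23.65010566
  42.17282267 -24.3296893 ] [[ 4.61240557e-04 -9.61607848e-01 -2.74426920e-01  7.05090262e-02]
 [ 9.99999630e-01  2.44381765e-04  8.24412427e-04 -5.29678479e-04]
 [-7.25696525e-04 -2.74427199e-01  9.61607605e-01 -1.32157386e-01]
 [ 0.00000000e+00  0.00000000e+00  0.00000000e+00  1.00000000e+00]]
(array([0.0124, 0.0092, 0.0896]), array([ 0.33, -0.33,  0.5 ])) (array([0.0122, 0.009 , 0.1186]), array([ 0.33, -0.33,  0.5 ]))
```

View pics/w1.png

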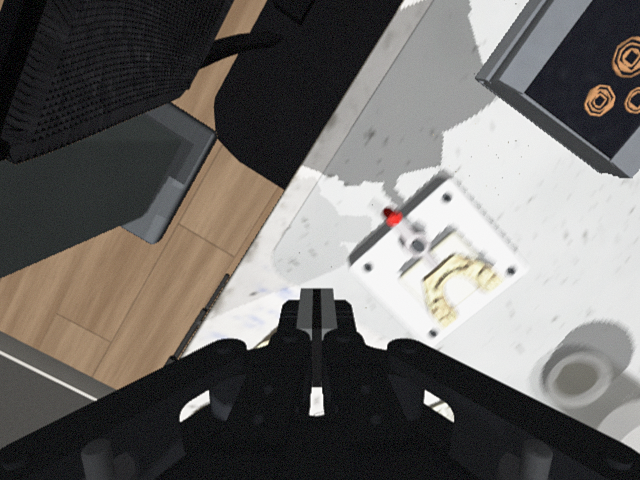

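The wrist view shows the peg at (393,218), the latch post at (417,243) and the jaw at (460,285), with the fingers shut. All of it agrees with the plan.

```bash
python3 -m inch '0.006 0.006 0.05 0.3 -0.3 0.4 0; 0.012 0.009 0.09 0.3 -0.3 0.4 0; 0.012 0.009 0.119 0.3 -0.3 0.4 0; 0.012 0.009 0.119 0.3 -0.3 0.4 0'; python3 - <<'E'
from h import *
s=r.state();print(s["ee_pos"],s["eef_rot"],s["wrist_force"])
for k in(-.045,-.03,-.01,.0045): print(k,rows((.5003+.839*k-.545*.029,.281+.545*k+.839*.029,.071),123))
E
```

```text
time: 2.72
ee_pos: [0.4317, 0.2615, 0.0698]
eef_rot: [-179.5, 0.3, 122.4]
wrist_force: [0.4, 0.6, -0.3]
grip_width: -0.0
finger_force: 0.0
[0.43166221 0.26152041 0.06982013] [-179.46292037    0.332704    122.38661133] [ 0.35814301  0.63460755 -0.31109133]
-0.045 (array([ 0.0082,  0.023 , -0.0014]), array([-0.54,  0.33, -0.61]))
-0.03 (array([ 0.0084,  0.0381, -0.0016]), array([-0.54,  0.33, -0.61]))
-0.01 (array([ 0.0086,  0.0581, -0.0018]), array([-0.54,  0.33, -0.61]))
0.0045 (array([ 0.0087,  0.0726, -0.0019]), array([-0.54,  0.33, -0.61]))
```

```bash
python3 -m inch '0.008 0.010 -0.001 0 0 -0.5 0; 0.0085 0.022 -0.0015 0 0 -0.5 0; 0.0085 0.032 -0.0015 0 0 -0.5 0; 0.0085 0.042 -0.0015 0 0 -0.5 0'; python3 -m inch '0 0.01 0 0 0 0 0; 0 0.02 0 0 0 0 0; 0 0.025 0 0 0 0 0;0 0.025 0 0 0 0 0'; python3 - <<'E'
from h import *
s=r.state()
f=r.grab_frame("wrist");g=r.grab_frame("top")
cv2.imwrite("pics/c2.png",np.hstack([cv2.resize(f["pixels"],(400,300)),cv2.resize(g["pixels"][185:295,180:326],(400,300))])[:,:,::-1])
for a,ss in((f,s),(g,None)):
    n,l,st,c=cv2.connectedComponentsWithStats(red(a))
    for i in range(1,n):
        if st[i][4]>8: print(st[i],plane(a,c[i],.0765,ss))
print(s["wrist_force"], rows((.5003+.839*.0045-.545*.029,.281+.545*.0045+.839*.029,.071),123))
E
```

```text
time: 3.22
ee_pos: [0.4641, 0.2928, 0.0731]
eef_rot: [-179.7, 0.3, 122.9]
wrist_force: [-0.9, -0.4, 0.4]
grip_width: 0.003
finger_force: 0.7
time: 3.72
ee_pos: [0.4854, 0.306, 0.0724]
eef_rot: [-179.7, 0.3, 122.8]
wrist_force: [-1.2, 0.4, -0.0]
grip_width: -0.0
finger_force: 0.0
[355 310  23  22 399] [0.49951335 0.31848683 0.0765    ]
[-1.22774546  0.35107357 -0.00215638] (array([-0.0005,  0.0039,  0.0015]), array([-0.27,  0.28, -0.11]))
```

View pics/c2.png

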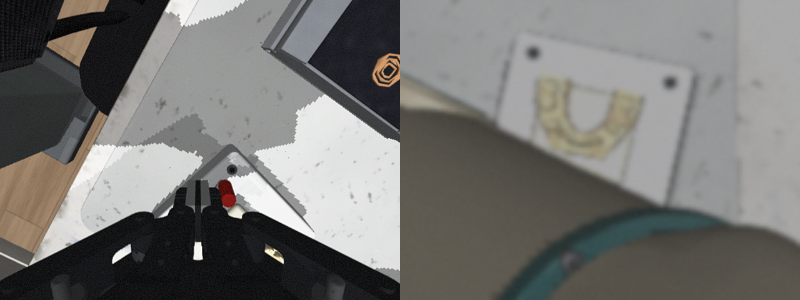

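The latch has turned: the peg is now at pixel (222,192) of the left panel, about 76°. The stop is at about 92°, so I push on.

```bash
python3 -m inch '0 0.004 0 0 0 0 0;0 0.006 0 0 0 0 0;0 0.006 0 0 0 0 0'; python3 - <<'E'
from h import *
s=r.state()
f=r.grab_frame("wrist")
n,l,st,c=cv2.connectedComponentsWithStats(red(f))
for i in range(1,n):
    if st[i][4]>30:
        p=plane(f,c[i],.0765,s);d=p-np.array([.5003,.281,.0765]);print(p,np.pi-np.radians(12)-np.arctan2(d[1],d[0]))
print(s["wrist_force"])
E
```

```text
time: 4.2
ee_pos: [0.4897, 0.3085, 0.0722]
eef_rot: [-179.7, 0.3, 122.9]
wrist_force: [-0.7, -1.7, 0.2]
grip_width: -0.003
finger_force: 0.8
[0.50529994 0.31865909 0.0765    ] 1.4933533635004137
[-0.6674979  -1.71942699  0.18703466]
```

```bash
python3 -m inch '0 0.002 0 0 0 0 0;0 0.003 0 0 0 0 0;0 0.003 0 0 0 0 0'; python3 - <<'E'
from h import *
s=r.state()
f=r.grab_frame("wrist")
n,l,st,c=cv2.connectedComponentsWithStats(red(f))
for i in range(1,n):
    if st[i][4]>30:
        p=plane(f,c[i],.0765,s);d=p-np.array([.5003,.281,.0765]);print(p,np.pi-np.radians(12)-np.arctan2(d[1],d[0]))
print(s["wrist_force"])
E
```

```text
time: 4.62
ee_pos: [0.4917, 0.3094, 0.0721]
eef_rot: [-179.6, 0.4, 122.9]
wrist_force: [-1.8, -4.1, 0.6]
grip_width: -0.001
finger_force: 2.2
[0.50811863 0.31857154 0.0765    ] 1.5665283099527447
[-1.77268567 -4.13472591  0.61478184]
```

```bash
python3 -m inch '0 -0.015 0 0 0 0 0; 0 -0.025 -0.03 0 0 0 0; 0 -0.025 -0.07 0 0 0 0.5;0 -0.025 -0.1 0 0 0 1'; python3 - <<'E'
from h import *
print(rows((.5495,.2697,.17),168))
E
```

```text
time: 5.18
ee_pos: [0.4723, 0.3, 0.1747]
eef_rot: [-180.0, 0.2, 122.9]
wrist_force: [0.8, -0.3, 1.3]
grip_width: 0.42
finger_force: 0.0
(array([-0.0674,  0.0483,  0.0049]), array([ -0.09,   0.17, -45.06]))
```

```bash
python3 -m inch '-0.015 0.011 0.001 0 0 -9 1; -0.03 0.022 0.002 0 0 -18 1; -0.045 0.033 0.003 0 0 -27 1; -0.06 0.044 0.004 0 0 -36 1; -0.0674 0.0483 0.005 0 0 -45 1'; python3 -m inch '0 0 0 0 0 0 1;0 0 0 0 0 0 1'; python3 - <<'E'
from h import *
s=r.state();f=r.grab_frame("wrist");np.save("f.npy",{"f":f,"s":s},allow_pickle=True)
cv2.imwrite("pics/w3.png",f["pixels"][:,:,::-1]);print(s["ee_pos"],s["eef_rot"])
def proj(X):
    R,c=pose(f,s);v=R.T@(np.array(X)-c);return (f["cx"]+K(f)*v[0]/v[2],f["cy"]+K(f)*v[1]/v[2])
for p in((0,0,.065),(.05,.055,.03),(.05,-.055,.03),(-.059,.055,.03),(-.059,-.055,.03),(-.043,0,.055),(-.029,.029,.046),(-.029,-.029,.046)): print(p,np.round(proj(car((.5427,.2712),-12,p)),1))
E
```

```text
time: 5.8
ee_pos: [0.5506, 0.2684, 0.1681]
eef_rot: [-179.8, 0.1, 168.1]
wrist_force: [-0.7, -0.4, -0.4]
grip_width: 0.996
finger_force: 0.0
time: 6.05
ee_pos: [0.5484, 0.2685, 0.1679]
eef_rot: [-179.7, 0.0, 167.8]
wrist_force: [0.8, 0.5, -0.0]
grip_width: 0.999
finger_force: 0.0
[0.54837129 0.26849738 0.16793027] [-1.79672137e+02  6.24750184e-03  1.67780385e+02]
(0, 0, 0.065) [318.8 240.2]
(0.05, 0.055, 0.03) [388.7 289.3]
(0.05, -0.055, 0.03) [249.2 289.4]
(-0.059, 0.055, 0.03) [396.5 146.2]
(-0.059, -0.055, 0.03) [240.9 146.7]
(-0.043, 0, 0.055) [318.7 172.6]
(-0.029, 0.029, 0.046) [360.9 192. ]
(-0.029, -0.029, 0.046) [276.5 192.2]
```

View pics/w3.png

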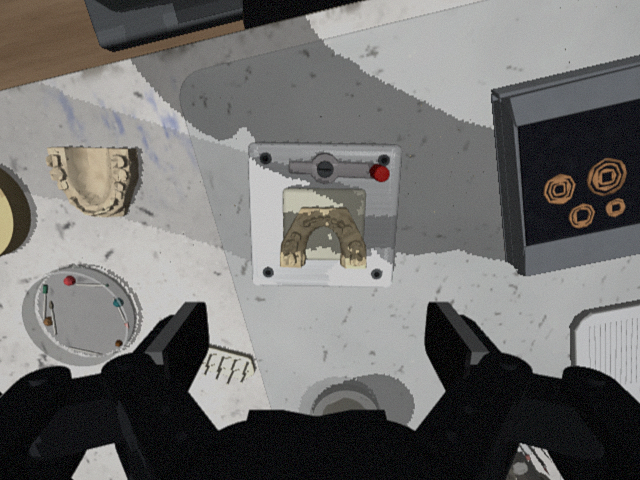

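The wrist view shows the latch turned fully aside, with its post at (324,168) and the peg at (380,173). The deck corners are at (249,143), (401,146), (252,284) and (392,287), the base front corners at (283,190) and (367,190), and the jaw outline runs from column 281 to 366. Everything sits about 5 px right of where I predicted it.

```bash
python3 - <<'E'
from h import *
D=np.load("f.npy",allow_pickle=True).item();f,s=D["f"],D["s"]
C=np.array([plane(f,p,.033,s) for p in((249,143),(401,146),(392,287),(252,284))])
xa=C[2]+C[3]-C[0]-C[1];y1=np.degrees(np.arctan2(xa[1],xa[0]));ya=C[1]+C[2]-C[0]-C[3];y2=np.degrees(np.arctan2(-ya[0],ya[1]))
print(y1,y2,np.linalg.norm(xa)/2,np.linalg.norm(ya)/2,"origin",C.mean(0)+.0045*np.array([.978,-.208,0]))
B=np.array([plane(f,p,.049,s) for p in((283,190),(367,190))]);print("base front mid",B.mean(0),np.linalg.norm(B[1]-B[0]),"->origin",B.mean(0)+.029*np.array([.978,-.208,0]))
print("latch axis",plane(f,(324,168),.057,s),"->",plane(f,(324,168),.057,s)+.043*np.array([.978,-.208,0]))
R=Ro.from_euler('xyz',s["eef_rot"],degrees=True)
# finger mid in image -> tool y
he=np.array(f["hand_eye"]);print(f["cx"],f["cy"],(316.5-f["cx"])/K(f)*.12+he[1,3])
g=r.grab_frame("top");print(g["pixels"].shape);cv2.imwrite("pics/t4.png",g["pixels"][:,:,::-1])
E
```

```text
-13.080600692505362 -13.331264143180846 0.10706389780334881 0.10868243367908971 origin [0.54117012 0.27510049 0.033     ]
base front mid [0.51382843 0.28174304 0.049     ] 0.05761941897021885 ->origin [0.54219043 0.27571104 0.049     ]
latch axis [0.49855256 0.28415176 0.057     ] -> [0.54060656 0.27520776 0.057     ]
316.35855459770903 242.89296249553306 0.0004064018494622759
(480, 640, 3)
```

```bash
python3 - <<'E'
from h import *
print(rows((.548,.2738,.10),167.3),r.state()["ee_pos"])
E
```

```text
(array([0.0014, 0.0058, 0.068 ]), array([-0.37,  0.02,  0.56])) [0.5482069  0.26830626 0.16800971]
```

```bash
python3 -m inch '0.0014 0.0055 0.03 -0.3 0 0.5 1; 0.0014 0.0055 0.068 -0.3 0 0.5 1;0.0014 0.0055 0.068 -0.3 0 0.5 1'; python3 - <<'E'
from h import *
s=r.state();f=r.grab_frame("wrist");np.save("f.npy",{"f":f,"s":s},allow_pickle=True)
cv2.imwrite("pics/w4.png",f["pixels"][:,:,::-1]);print(s["ee_pos"],s["eef_rot"])
E
```

```text
time: 6.52
ee_pos: [0.5464, 0.2717, 0.0975]
eef_rot: [-179.7, -0.2, 167.4]
wrist_force: [-0.0, -0.6, 0.5]
grip_width: 1.001
finger_force: 0.0
[0.54635732 0.27167664 0.09748232] [-179.65763052   -0.20156158  167.39815063]
```

View pics/w4.png

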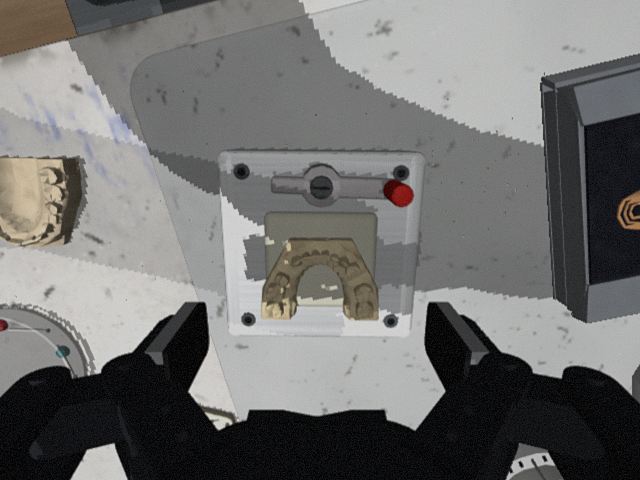

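The closer view has the base front corners at (265,212) and (377,212), the jaw ends at columns 262 and 378, and the latch clear of the base. The model is about 2 mm to tool +y of the finger centre.

```bash
python3 - <<'E'
from h import *
D=np.load("f.npy",allow_pickle=True).item();f,s=D["f"],D["s"]
R=Ro.from_euler('xyz',s["eef_rot"],degrees=True)
for n,p,z in(("baseL",(265,212),.049),("baseR",(377,212),.049),("jawL",(262,318),.062),("jawR",(378,318),.062),("axis",(321,185),.057),("dTL",(219,151),.033),("dTR",(425,154),.033),("dBR",(411,337),.033),("dBL",(230,335),.033)):
    print(n,(R.inv().apply(plane(f,p,z,s)-s["ee_pos"])*1000).round(1))
s=r.state();print(s["ee_pos"],s["eef_rot"])
E
```

```text
baseL [ 35.  -25.4  48.8]
baseR [35.1 30.8 48.4]
jawL [-17.  -27.2  35.6]
jawR [-16.8  31.6  35.2]
axis [49.5  2.6 40.6]
dTL [ 64.2 -50.6  65. ]
dTR [62.8 57.2 64.4]
dBR [-44.4  57.4  64. ]
dBL [-43.5 -51.7  64.6]
[0.54751216 0.27274529 0.09929544] [-1.79815321e+02 -7.34765394e-02  1.67396758e+02]
```

```bash
python3 -m inch '0 0.0014 0.025 0 0 0 1; 0 0.0014 0.049 0 0 0 1; 0 0.0014 0.049 0 0 0 1'; python3 -m inch '0 0 0 0 0 0 0.8;0 0 0 0 0 0 0.75; 0 0 0 0 0 0 0.73'; python3 - <<'E'
from h import *
s=r.state();print(s["ee_pos"],s["wrist_force"],s["moment"],s["finger_force"],s["grip_width"],r.finger_overhang)
E
```

```text
time: 6.95
ee_pos: [0.5484, 0.274, 0.051]
eef_rot: [-179.9, -0.0, 167.4]
wrist_force: [0.4, 1.0, 0.2]
grip_width: 1.003
finger_force: 0.0
time: 7.32
ee_pos: [0.549, 0.2735, 0.0514]
eef_rot: [-179.9, 0.1, 167.3]
wrist_force: [-0.4, -0.4, 0.2]
grip_width: 0.73
finger_force: 0.6
[0.54904197 0.2735048  0.05144218] [-0.42639302 -0.37769894  0.22162515] [-0.31068901  0.02040888  0.00828866] 0.6088712100427074 0.7295612845112619 0.011
```

```bash
python3 -m inch '0 0 0 0 0 0 0.7;0 0 0 0 0 0 0.6; 0 0 0 0 0 0 0.4;0 0 0 0 0 0 0'; python3 -m inch '0 0 0 0 0 0 0;0 0 0 0 0 0 0'; python3 - <<'E'
from h import *
s=r.state();print(s["wrist_force"],s["moment"])
E
```

```text
time: 7.82
ee_pos: [0.5496, 0.2728, 0.0514]
eef_rot: [-179.8, 0.1, 167.3]
wrist_force: [1.0, -3.9, 6.4]
grip_width: 0.664
finger_force: 61.8
time: 8.07
ee_pos: [0.5496, 0.2729, 0.0514]
eef_rot: [-179.8, 0.1, 167.3]
wrist_force: [1.3, -4.1, 7.1]
grip_width: 0.668
finger_force: 61.8
[ 1.26234834 -4.0947204   7.07390517] [-0.90685435 -0.15652295 -0.04684605]
```

```bash
python3 -m inch '0 0.0006 -0.0003 2.5 0 0 0;0 0.0012 -0.0006 5 0 0 0; 0 0.0012 -0.0008 5 0 0 0'; python3 -m inch '0 -0.0012 -0.0002 -5 0 0 0;0 -0.0024 -0.0006 -10 0 0 0; 0 -0.0024 -0.0008 -10 0 0 0'
```

```text
time: 8.45
ee_pos: [0.5494, 0.2753, 0.0514]
eef_rot: [-174.9, 0.1, 167.4]
wrist_force: [1.4, -2.4, 0.9]
grip_width: 0.66
finger_force: 63.8
time: 8.82
ee_pos: [0.5479, 0.2718, 0.0521]
eef_rot: [175.1, -0.1, 167.3]
wrist_force: [-0.4, 0.5, -3.2]
grip_width: 0.663
finger_force: 65.2
```

```bash
python3 -m inch '0 0.0014 -0.0002 5.5 0 0 0;0 0.0027 -0.0005 11 0 0 0; 0 0.0027 -0.0008 11 0 0 0'; python3 -m inch '0 -0.0015 -0.0002 -6 0 0 0;0 -0.003 -0.0005 -12 0 0 0; 0 -0.003 -0.0008 -12 0 0 0'; python3 -m inch '0 0.0016 -0.0002 6 0 0 0;0 0.0032 -0.0005 12 0 0 0; 0 0.0032 -0.0008 12 0 0 0'
```

```text
time: 9.2
ee_pos: [0.5479, 0.2782, 0.0529]
eef_rot: [-173.9, -0.1, 167.6]
wrist_force: [1.0, 2.6, -4.5]
grip_width: 0.661
finger_force: 65.7
time: 9.57
ee_pos: [0.5474, 0.2704, 0.0542]
eef_rot: [174.2, -0.1, 167.2]
wrist_force: [-0.7, -1.4, -4.0]
grip_width: 0.661
finger_force: 66.2
time: 9.95
ee_pos: [0.5483, 0.2786, 0.0554]
eef_rot: [-174.0, -0.0, 167.6]
wrist_force: [-0.1, 2.7, -5.2]
grip_width: 0.667
finger_force: 66.5
```

```bash
python3 -m inch '0 0 0 0 0 0 0;0 0 0 0 0 0 0';  python3 - <<'E'
from h import *
s=r.state();print(s["ee_pos"],s["eef_rot"],s["wrist_force"],s["moment"])
f=r.grab_frame("scene");g=f["pixels"][165:265,225:355];a=cv2.imread("pics/scene0.png")[165:265,225:355,::-1]
cv2.imwrite("pics/s5.png",np.hstack([cv2.resize(x,(400,308)) for x in(a,g)])[:,:,::-1])
E
```

```text
time: 10.2
ee_pos: [0.5487, 0.2754, 0.0555]
eef_rot: [-174.0, -0.0, 167.4]
wrist_force: [-0.0, 2.3, -6.9]
grip_width: 0.666
finger_force: 66.4
[0.54870603 0.27544924 0.05554118] [-1.73955068e+02 -3.36957717e-02  1.67355504e+02] [-0.01035104  2.31317155 -6.92304921] [ 0.77098197 -0.0160628  -0.08611091]
```

View pics/s5.png

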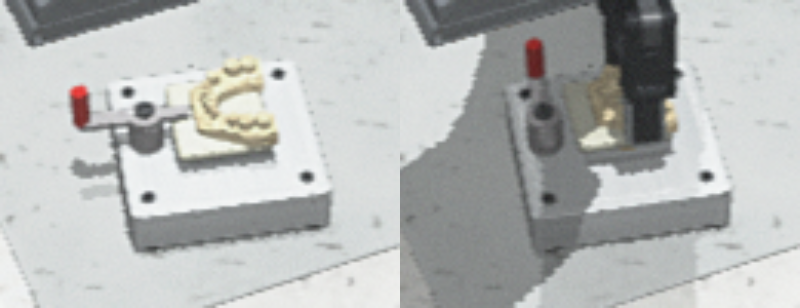

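Left is before, right is now: the carrier is flat and unmoved, and the model is rising in the grip. I continue a bit slower, lifting only while swinging.

```bash
python3 -m inch '0 -0.0011 -0.0001 -4 0 0 0;0 -0.0022 -0.0003 -8 0 0 0; 0 -0.0034 -0.0005 -12 0 0 0;0 -0.0034 -0.0005 -12 0 0 0'; python3 -m inch '0 0.0012 -0.0001 4 0 0 0;0 0.0024 -0.0003 8 0 0 0; 0 0.0036 -0.0005 12 0 0 0;0 0.0036 -0.0005 12 0 0 0'; python3 -m inch '0 -0.0012 -0.0001 -4 0 0 0;0 -0.0025 -0.0003 -8 0 0 0; 0 -0.0037 -0.0005 -12 0 0 0;0 -0.0037 -0.0005 -12 0 0 0'
```

```text
time: 10.75
ee_pos: [0.5481, 0.2692, 0.0566]
eef_rot: [174.3, -0.0, 167.2]
wrist_force: [-2.4, 0.5, -2.0]
grip_width: 0.665
finger_force: 67.0
time: 11.25
ee_pos: [0.5491, 0.2759, 0.0575]
eef_rot: [-173.7, 0.1, 167.5]
wrist_force: [-0.3, -2.0, -2.6]
grip_width: 0.658
finger_force: 67.2
time: 11.75
ee_pos: [0.5483, 0.2705, 0.0586]
eef_rot: [174.1, -0.0, 167.3]
wrist_force: [-0.8, -0.9, -2.2]
grip_width: 0.663
finger_force: 67.3
```

Forces are low now and the lift is about 7 mm. I continue to about 12 mm.

```bash
python3 -m inch '0 0.0014 -0.0003 4 0 0 0;0 0.0028 -0.0006 8 0 0 0; 0 0.004 -0.0008 12 0 0 0;0 0.004 -0.0008 12 0 0 0'; python3 -m inch '0 -0.0014 -0.0003 -4 0 0 0;0 -0.0028 -0.0006 -8 0 0 0; 0 -0.0042 -0.0008 -12 0 0 0;0 -0.0042 -0.0008 -12 0 0 0'; python3 -m inch '0 0.0014 -0.0003 4 0 0 0;0 0.0028 -0.0006 8 0 0 0; 0 0.0044 -0.0008 12 0 0 0;0 0.0044 -0.0008 12 0 0 0'; python3 -m inch '0 -0.0015 -0.0003 -4 0 0 0;0 -0.003 -0.0006 -8 0 0 0; 0 -0.0045 -0.0008 -12 0 0 0;0 -0.0045 -0.0008 -12 0 0 0';python3 - <<'E'
from h import *
print(rows((.5488,.2733,.0670),167.35))
E
```

```text
time: 12.25
ee_pos: [0.5495, 0.2781, 0.0597]
eef_rot: [-174.0, 0.1, 167.5]
wrist_force: [-0.2, 1.4, -3.3]
grip_width: 0.664
finger_force: 67.2
time: 12.75
ee_pos: [0.5488, 0.2696, 0.0612]
eef_rot: [174.2, 0.1, 167.2]
wrist_force: [-0.1, -1.1, 0.2]
grip_width: 0.664
finger_force: 67.5
time: 13.25
ee_pos: [0.549, 0.2788, 0.0623]
eef_rot: [-174.0, 0.0, 167.5]
wrist_force: [0.0, -0.0, -1.7]
grip_width: 0.662
finger_force: 67.4
time: 13.75
ee_pos: [0.5483, 0.269, 0.063]
eef_rot: [174.2, -0.0, 167.2]
wrist_force: [0.0, 0.7, -1.4]
grip_width: 0.66
finger_force: 67.4
(array([ 0.0004,  0.0047, -0.0036]), array([ 5.76, -0.01, -0.14]))
```

```bash
python3 - <<'E'
from h import *
print(rows((.5494,.2730,.0724),167.3))
E
python3 -m inch '0.0005 0.0013 -0.003 2 0 0 0; 0.0005 0.003 -0.006 4 0 0 0; 0.0005 0.0047 -0.0092 5.8 0 0 0; 0.0005 0.0047 -0.0092 5.8 0 0 0'; python3 -m inch '0 0 0 0 0 0 0;0 0 0 0 0 0 0'
python3 - <<'E'
from h import *
s=r.state();print(s["ee_pos"],s["eef_rot"]);print(rows((.5494,.2730,.0724),167.3))
f=r.grab_frame("wrist");g=r.grab_frame("scene")
cv2.imwrite("pics/e.png",np.hstack([f["pixels"][120:420,120:520],cv2.resize(g["pixels"][165:265,225:355],(400,300),interpolation=cv2.INTER_CUBIC)])[:,:,::-1])
E
```

```text
(array([-0.0002,  0.005 , -0.0089]), array([ 5.76, -0.01, -0.09]))
time: 14.25
ee_pos: [0.5485, 0.2778, 0.0735]
eef_rot: [179.8, 0.0, 167.5]
wrist_force: [-0.3, 0.1, -1.6]
grip_width: 0.666
finger_force: 67.4
time: 14.5
ee_pos: [0.5484, 0.2751, 0.0726]
eef_rot: [179.9, -0.0, 167.4]
wrist_force: [0.0, -0.7, -1.3]
grip_width: 0.662
finger_force: 67.4
[0.54836851 0.27510003 0.07262796] [ 1.79949804e+02 -1.35931729e-02  1.67352811e+02]
(array([-0.0015, -0.0018,  0.0002]), array([ 0.05, -0.01,  0.05]))
```

View pics/e.png

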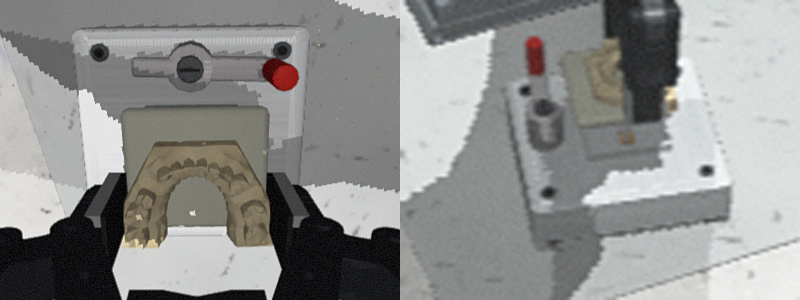

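The model is level and out, with the base at columns 122-270 against the carrier deck at 72-309. That puts it about 2 mm to +y of its seat; the carrier is flat and the latch open. I centre it.

```bash
python3 -m inch '-0.0006 -0.0011 0 0 0 0 0; -0.0012 -0.0021 0 0 0 0 0;-0.0012 -0.0021 0 0 0 0 0;-0.0012 -0.0021 0 0 0 0 0'; python3 -m inch '0 0 0 0 0 0 0;0 0 0 0 0 0 0;0 0 0 0 0 0 0'
python3 - <<'E'
from h import *
s=r.state();print(s["ee_pos"],s["eef_rot"]);print(rows((.5494,.2730,.0724),167.3))
f=r.grab_frame("wrist");cv2.imwrite("pics/e2.png",f["pixels"][120:420,120:520][:,:,::-1])
E
```

```text
time: 15.1
ee_pos: [0.5492, 0.2733, 0.0729]
eef_rot: [179.9, 0.0, 167.4]
wrist_force: [0.1, 0.0, -1.5]
grip_width: 0.663
finger_force: 67.4
time: 15.48
ee_pos: [0.5492, 0.2733, 0.0729]
eef_rot: [179.9, 0.0, 167.4]
wrist_force: [0.2, -0.1, -1.8]
grip_width: 0.661
finger_force: 67.4
[0.54916602 0.27332506 0.07286746] [1.79925437e+02 3.28810776e-03 1.67383117e+02]
(array([-0.0003, -0.0003,  0.0005]), array([0.07, 0.  , 0.08]))
```

View pics/e2.png

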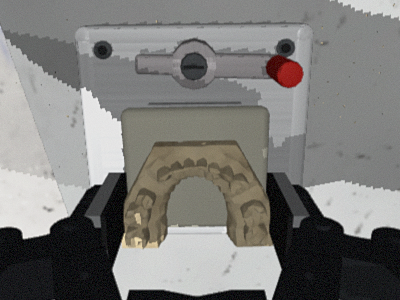

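The deck spans columns 76-313 (centre 194.5) and the base 122-270 (centre 196), so the model is centred over its seat and the latch is open.

```bash
python3 -c "
from station import r
print(r.close_job())"
```

```text
the job is handed in; nothing more can be done
None
```

The job is handed in: the latch is fully open, and rocking freed the pins. The arm holds the model level over its seat with the pins about 1 cm clear by the arm's readings. In the last pictures the carrier was flat and unmoved.

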